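# Free the bolted leaf of a printmaker's ink cupboard

### The arm

A 6-joint arm with a two-finger parallel gripper is mounted at the origin on the work surface. World frame = base frame: x ahead of the robot, y to its left, z up, the work surface at z = 0. Lengths are in m, angles in rad, forces in N, time in s.
With the tool pointing down it reaches from about 0.375 to 0.975 m from the base axis. Payload 3.8 kg.
Tool frame: the origin (TCP) lies midway between the tips of the shut fingers; the grasp point (between the pads) lies 19 mm behind it; z points along the fingers, y is the direction in which the jaws open and shut (so a half turn about z gives the same grasp; the last joint's range is limited). The gripper opens to 85 mm and grips with 20 to 120 N. Pads are 22 mm wide; open, the fingers measure 114 mm over their backs; the gripper's body (76 mm by 85 mm) begins 54 mm behind the grasp point. The pads swing forward as they close: fully open they stand 13 mm farther back than shut.
Start: joints at [-1.247, 0.264, 1.604, -0, 1.274, -0.037], TCP at [0.238, -0.632, 0.231] pointing down, gripper open.
Joint ranges: [-2.63, 2.63], [-0.94, 2.18], [0.31, 2.57], [-1.31, 4.45], [0, 2.66], [-2.55, 2.55]. Speed limits (rad/s): [2.57, 2.57, 3.14, 3.14, 3.14, 3.14].

### API

Orientations are given as a rotation vector (axis times angle).
In Python, from workcell import bot gives the robot as it stands.
- The arm moves only by the tool drive_tool, never from a script. Its argument "steps" is a list of rows, each a list of 2 entries, a list of its own where there are three numbers: the shift along the tool's x, y, z in mm, then the turn about the tool's z in degrees. In form: [[[dx, dy, dz], twist], ...]. A call has 1 to 8 rows; each row shifts and turns the commanded pose from where the row before left it, along the tool's axes as they then stand; what a row does not reach is not made up. A row lasts 1/12 s, in which the tool goes at most 41.7 mm and 7.16 degrees, less where a joint would pass 70% of its speed; a pose out of reach is approached as far as the arm can. A call is refused whole if a number of a shift passes 41.7 or a number of a turn 7.16, either way. A call with a gripper value outside its range is refused whole. "jaw" is the opening, from 0 (shut) to 1 (fully open), set as the call begins (left out, the last holds). The fingers move at their own pace and stop on an object; "force" is the grip in N (left out, the last holds). Time passes only in rows, so rows that do not move let the fingers close. It gives the time, the measured TCP pose, the force and the opening at its end, in the units of the state.
- bot.read_state(): the state, without advancing time (a new reading comes with each control period).
- bot.read_camera(name): name is "side" or "top"; returns the picture (480x640x3 uint8, red, green, blue); there is no depth.
- bot.camera_info(name): a dict with "fx", "fy", "cx", "cy" (pixels), "position" and "attitude" of the camera in the world. Camera axes: x right, y down, z forward; pixel columns grow to the right and rows downward; lengths in m; the calibration is good to about 2 mm. A picture is of the moment at which its call begins. camera_info takes no time and is no camera call.
- bot.finish_job(): hands the job in, once; it reports no verdict.
The state is a dict: "time": time; "q": joint angles; "joint_vel": joint speeds; "joint_torque": joint torques, N m; "tool_pos": TCP position; "tcp_rot": TCP orientation; "wrist_force": force on the tool from outside, world axes, zero at the start; "torque": the same for the moment, N m; "width": opening from 0.0 (shut) to 1.0 (fully open).
Only numpy, scipy, OpenCV 4.12 (cv2) and the standard library are available. Lean on these libraries where they do the work, as an engineer would, in place of code of your own. Each camera call takes 0.05 s, during which the arm holds its last target.

### The job

Swing the left-hand leaf of the small wooden ink cupboard well open (at least 60 degrees) by its handle, then pull the flush bolt of the right-hand leaf all the way up, so that this leaf is free to be opened too. Leave the left-hand leaf open and the bolt up, and do not disturb the jar of brushes, the ink jar and the roll of tape.

Things in the scene. Friction and masses are not known exactly. Their poses are not given: they have to be found in the camera images.
- cupboard: Wooden table-top cupboard, 180 deep (x) x 380 wide (y) x 220 mm high, fixed. Origin: centre of its underside on the table; x from front to back, y to the left as the robot sees it. On its front (-x, robot side) two upright leaves, each 16 mm thick, 182 mm wide, 20 to 220 mm above the table, meeting in the middle, with equal bar handles; hinges at x -90, y +184 (left) and -184 mm (right).
- door_handle (a point): Centre of the left leaf's handle: level steel bar 11 mm thick, 80 mm long, 45 mm out from the leaf's face; it lies 61 mm in front of the hinge line and 100 mm from it along the leaf, 195 mm above the table, 25 mm below the leaf's top edge. Two 8 mm posts 34 mm either side of the centre. Axes turn with the leaf (shut: as the cupboard's); y runs along the bar, -x out of the face.
- active_door (a joint): Left (active) leaf's angle, rad: 0 shut, growing as its free edge swings out towards the robot side (clockwise from above), stop at 1.9. Starts 0 to 0.05, stays where left, takes about 2 N at the handle. On its top edge a steel bracket with a cap (32 x 50 mm, 165 to 215 mm from the hinge line, top 266 mm above the table) covers the bolt's pull until the leaf is open.
- bolt_pull (a point): Centre of the pull on the right (passive) leaf's flush bolt: steel block 12 (x) x 22 (y) x 24 mm high on an 8 mm neck, above that leaf's top edge by the meeting joint (cupboard x -98, y -12 mm). Bolt down: centre 246, top 258 mm above the table, 14 mm of free space under the block. Axes as the cupboard's while the right leaf is shut. The left leaf's cap covers it at first.
- flush_bolt (a joint): Height of the flush bolt, m: 0 fully down (foot in the sill, right leaf held shut), 0.030 fully up (stop; right leaf free). Friction keeps it where it is left; it takes about 5 N to lift. It cannot be lifted under the cap.
- brush_jar: Bystander: glass jar 90 mm wide and 130 mm high with brushes up to 235 mm, left of the cupboard, loose. Origin: centre of its underside.
- ink_jar: Bystander: lidded jar 64 mm wide, 75 mm high, on the table to the right, loose. Origin: centre of its underside.
- tape_roll: Bystander: roll of tape lying flat, 84 mm wide, 24 mm high, on the table to the right and in front, loose. Origin: centre of its underside.

How it is judged:
On the way, in this order (a step that is already met when the one before it is completed fails the run):
1. the left leaf stands at least 60 degrees open while the bolt is still down (value of joint active_door above 1.03 rad and value of joint flush_bolt below 0.006 m), for 0.2 s.
2. the bolt is pulled up while the left leaf stands open (value of joint active_door above 0.95 rad and value of joint flush_bolt above 0.022 m), for 0.2 s.
At the end, for the whole second after the job is handed in: The left leaf stands open and at rest (opened to 60 degrees or more, and left no less than 55 degrees open) and the bolt stays up, at least 22 of its 30 mm (all of step 2 and velocity of joint active_door below 0.1 rad/s); the robot touches nothing.
It fails at once if the bolt is forced up before the left leaf is open (value of joint active_door below 0.6 rad and value of joint flush_bolt above 0.01 m).
It fails at once if the jar of brushes is shoved or tipped (distance of brush_jar from where it was at the start of the episode above 0.03 m or angle between brush_jar's own z axis and vertical above 0.5 rad).
It fails at once if the ink jar is shoved or tipped (distance of ink_jar from where it was at the start of the episode above 0.03 m or angle between ink_jar's own z axis and vertical above 0.5 rad).
It fails at once if the roll of tape is shoved or tipped (distance of tape_roll from where it was at the start of the episode above 0.03 m or angle between tape_roll's own z axis and vertical above 0.5 rad).
It also fails if it takes over 54 s, if anything falls off the work surface, if the arm or the gripper's body presses on something with over 40 N, if the wrist force passes 120 N, or if a joint passes its speed limit or range.

## Working session

There is one attempt and no reset: what is moved stays moved. The work goes in short steps, Python scripts to look and compute and a tool call to move; the robot and the scene stay as the last step left them, time stands still between calls to the robot, and variables do not carry over. Pictures are saved under pics/ and viewed, and the job is handed in when it is done.

Besides the shell and the picture viewer there is one more tool, called after "Call:" as name(argument=value, ...) on one line, values as JSON. drive_tool: Moves the arm, as the interface text tells. Its arguments: {"type":"object","properties":{"steps":{"type":"array","items":{"type":"array"}},"jaw":{"type":"number"},"force":{"type":"number"}},"required":["steps"]}

```bash
ls; mkdir -p pics
python3 - <<'E'
from workcell import bot
import cv2
for n in("side","top"):
    im=bot.read_camera(n); cv2.imwrite(f"pics/{n}0.png",im[:,:,::-1]); print(n,bot.camera_info(n))
print(bot.read_state())
E
```

```text
pics
side {'fx': 517.8854194049392, 'fy': 517.8854194049392, 'cx': 316.4969297840313, 'cy': 241.44470271068712, 'position': array([ 0.78458873, -0.25831701,  1.12855977]), 'attitude': array([-2.6292103 , -1.09231349,  0.17105235])}
top {'fx': 588.8571928034427, 'fy': 588.8571928034427, 'cx': 322.7936194055695, 'cy': 243.4031111071764, 'position': array([ 0.33217244, -0.04610722,  1.51151102]), 'attitude': array([-2.1515609 ,  2.10723714, -0.16581951])}
{'time': 0.1, 'q': array([-1.24692257e+00,  2.64706241e-01,  1.60527738e+00, -3.54172755e-05,
        1.27371191e+00, -3.69128702e-02]), 'joint_vel': array([ 0.00036358, -0.00171799, -0.00504472,  0.00058138,  0.00021718,
       -0.00054302]), 'joint_torque': array([-4.73964265e-04, -5.16709542e+01, -3.68589270e+01,  3.56093199e-05,
        6.33563395e-03, -1.79807887e-05]), 'tool_pos': array([ 0.23804306, -0.6309015 ,  0.23004581]), 'tcp_rot': array([-3.08856895e+00, -5.63297132e-01,  5.24606612e-04]), 'wrist_force': array([ 0.28317482, -0.7565661 ,  0.98274397]), 'torque': array([-0.05304203,  0.02738507, -0.01573952]), 'width': 0.9989721112886913}
```

View pics/side0.png

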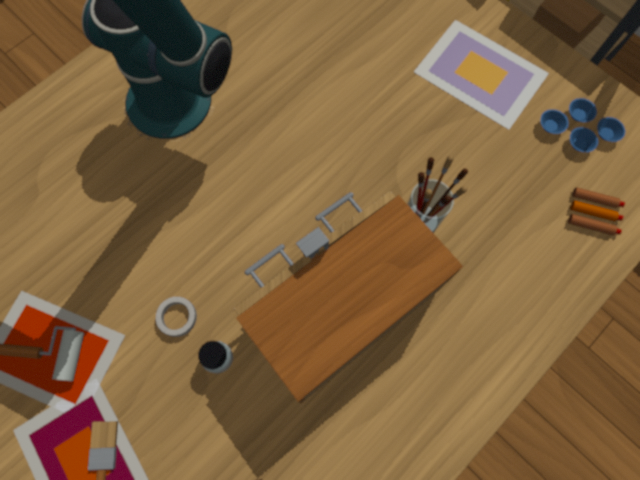

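View pics/top0.png

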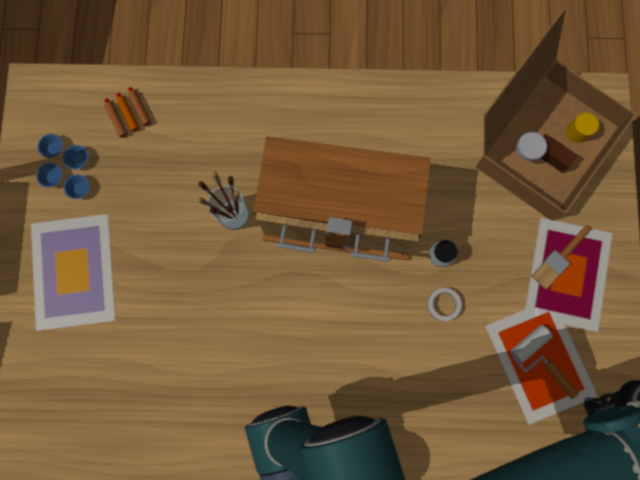

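The side picture shows the cupboard with its two bars (left about 338,207; right about 265,260) and the cap (313,242). The top picture shows the left bar at about (297,247), the cap at (339,226), the brush jar at (230,210), the ink jar at (443,252) and the tape at (445,304). I'll enlarge these areas.

Run:
```python
import cv2
a=cv2.imread("pics/side0.png")[180:320,230:470]; cv2.imwrite("pics/s1.png",cv2.resize(a,None,fx=3.33,fy=3.33,interpolation=cv2.INTER_CUBIC))
a=cv2.imread("pics/top0.png")[125:275,250:450]; cv2.imwrite("pics/t1.png",cv2.resize(a,None,fx=4,fy=4,interpolation=cv2.INTER_CUBIC))
```

```text
(no output)
```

View pics/s1.png

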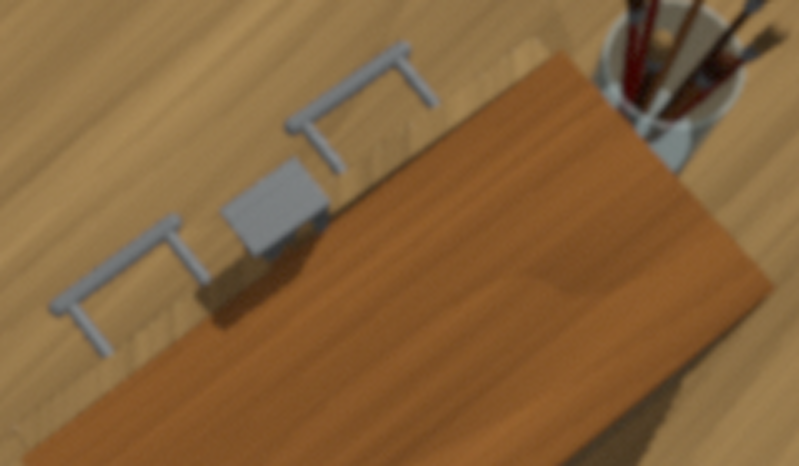

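View pics/t1.png

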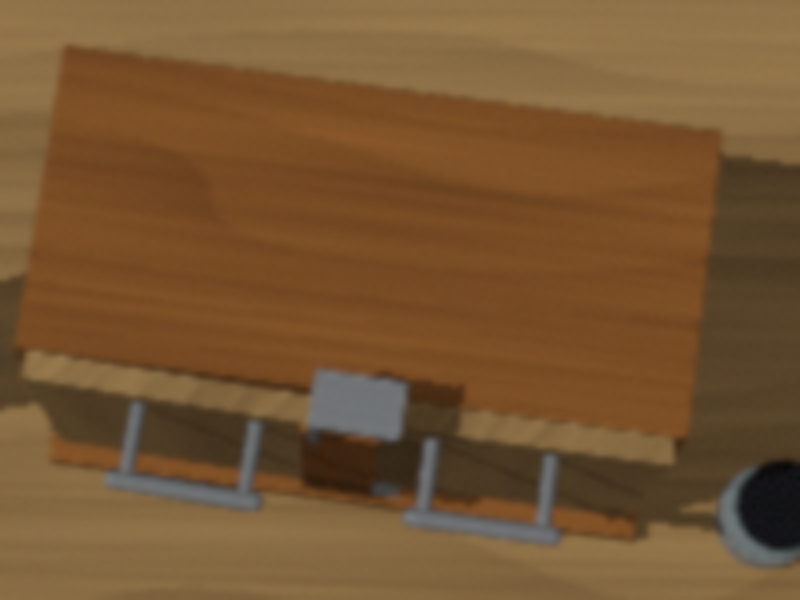

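```bash
cat > h.py <<'E'
import numpy as np, cv2
from workcell import bot
from scipy.spatial.transform import Rotation as R
from scipy.optimize import least_squares
C={n:bot.camera_info(n) for n in("side","top")}
def proj(n,P):
    c=C[n]; p=R.from_rotvec(c["attitude"]).inv().apply(np.asarray(P)-c["position"])
    return np.array([c["fx"]*p[...,0]/p[...,2]+c["cx"],c["fy"]*p[...,1]/p[...,2]+c["cy"]]).T
def atz(n,uv,z):
    c=C[n]; d=R.from_rotvec(c["attitude"]).apply([(uv[0]-c["cx"])/c["fx"],(uv[1]-c["cy"])/c["fy"],1]); o=c["position"]
    return o+d*(z-o[2])/d[2]
def tri(us,ut):
    f=lambda P:np.r_[proj("side",P)-us,proj("top",P)-ut]
    s=least_squares(f,[.7,0,.2]); return s.x,np.abs(s.fun).max()
E
python3 - <<'E'
from h import *
s=lambda p:np.array(p)/3.33+[230,180]
t=lambda p:np.array(p)/4+[250,125]
FLs,FLt=s((560,53)),t((18,348))
for nm,a,b in[("FL",FLs,FLt),("BL",s((772,288)),t((65,46))),("FR",(238,318),t((690,437))),("BR",(302,400),t((720,131))),
 ("Hin",s((292,126)),t((262,503))),("Hout",s((405,47)),t((107,480))),("RHin",s((175,220)),t((406,517))),("RHout",s((58,306)),t((557,538))),
 ("capL",s((330,200)),t((314,370))),("capFL",s((295,157)),t((308,430))),("capFR",s((222,212)),t((405,440)))]:
    print(nm,*[np.round(q,3) for q in tri(np.array(a),np.array(b))])
obs=[("top",(90,190),t((65,46))),("top",(90,-190),t((720,131))),("side",(90,190),s((772,288))),("side",(90,-190),(302,400))]
obs2=[("top",(-151,44),t((262,503))),("top",(-151,124),t((107,480))),("side",(-151,44),s((292,126))),("side",(-151,124),s((405,47)))]
def W(x,l,z): 
    c,q=np.cos(x[2]),np.sin(x[2]);l=np.array(l)/1000
    return np.array([x[0]+c*l[0]-q*l[1],x[1]+q*l[0]+c*l[1],z])
f=lambda x:np.concatenate([proj(n,W(x,l,.22))-u for n,l,u in obs]+[proj(n,W(x,l,.195))-u for n,l,u in obs2])
r=least_squares(f,[.75,0,0]);print(r.x,np.round(r.fun,1))
x=r.x
print("handle",W(x,(-151,84),.195),"hinge",W(x,(-90,184),0),"pull",W(x,(-98,-12),.246))
for n,u,z in[("top",(444,252),.075),("side",(214,356),.075),("top",(445,304),.024),("side",(176,317),.024),("top",(230,212),.0),("side",(430,205),.13)]:print(n,atz(n,u,z))
E
```

```text
FL [0.62  0.127 0.211] 0.267
BL [0.797 0.106 0.214] 0.178
FR [ 0.577 -0.25   0.211] 1.28
BR [ 0.756 -0.267  0.21 ] 1.733
Hin [ 0.538 -0.01   0.194] 1.063
Hout [0.549 0.076 0.187] 0.055
RHin [ 0.531 -0.095  0.188] 0.082
RHout [ 0.521 -0.178  0.191] 0.843
capL [ 0.6   -0.041  0.259] 0.077
capFL [ 0.568 -0.037  0.255] 0.546
capFR [ 0.563 -0.088  0.26 ] 1.156
[ 0.68544984 -0.06973649 -0.11180234] [-1.4 -0.4 -0.2 -0.9  1.7 -2.5 -3.4 -0.1 -1.6 -1.9  2.2 -0.7  0.5  0.5
 -1.4  0.3]
handle [0.54476444 0.03058607 0.195     ] hinge [0.61654055 0.12315599 0.        ] pull [ 0.58672286 -0.07072776  0.246     ]
top [ 0.55783028 -0.32650927  0.075     ]
side [ 0.56960726 -0.33128581  0.075     ]
top [ 0.43363337 -0.3373247   0.024     ]
side [ 0.44030187 -0.33818973  0.024     ]
top [0.66476319 0.21926848 0.        ]
side [0.66606296 0.19351038 0.13      ]
```

Call:
drive_tool(steps=[[[0,0,-12],-7.1],[[0,0,-12],-7.1],[[0,0,-12],-7.1],[[0,0,-12],-7.1],[[0,0,-12],-7.1],[[0,0,-12],-7.1],[[0,0,-12],-7.1],[[0,0,-12],-7.1]], jaw=0.45, force=40)

```text
time: 0.77
tool_pos: [0.2382, -0.6312, 0.3271]
tcp_rot: [-2.443, -1.972, -0.001]
wrist_force: [0.8, -0.5, 0.6]
width: 0.451
```

```bash
cat >> h.py <<'E'
def rel(P,yaw):
    "shift in tool axes (mm) to world P and twist (deg) to jaw-yaw (rad)"
    s=bot.read_state();M=R.from_rotvec(s["tcp_rot"])
    y=M.as_matrix()[:,1];cy=np.arctan2(y[1],y[0])
    print("t",s["time"],"tcp",np.round(s["tool_pos"],4),"yaw",round(np.degrees(cy),2),"q",np.round(s["q"],2),"F",np.round(s["wrist_force"],1),"w",round(s["width"],3))
    print("shift mm",np.round(M.inv().apply(np.array(P)-s["tool_pos"])*1000,1),"twist",round(-np.degrees(yaw-cy),2))
E
python3 -c "
from h import *
rel([.544,.032,.327],-.112)"
```

```text
t 0.7667 tcp [ 0.2382 -0.6312  0.3271] yaw -12.18 q [-1.25  0.22  1.48 -0.    1.44 -1.03] F [ 0.8 -0.5  0.6] w 0.451
shift mm [712.8 159.1   0.8] twist -5.76
```

Call:
drive_tool(steps=[[[0,0,0],-5.8],[[35,11.5,0],0],[[35,11.5,0],0],[[35,11.5,0],0],[[35,11.5,0],0],[[35,11.5,0],0],[[35,11.5,0],0],[[35,11.5,0],0]])

```text
time: 1.43
tool_pos: [0.3471, -0.3958, 0.3267]
tcp_rot: [-2.348, -2.086, -0.0]
wrist_force: [0.6, -0.2, -0.2]
width: 0.452
```

Call:
drive_tool(steps=[[[35,11.5,0],0],[[35,11.5,0],0],[[35,11.5,0],0],[[35,11.5,0],0],[[35,11.5,0],0],[[35,11.5,0],0],[[35,11.5,0],0],[[35,11.5,0],0]])

```text
time: 2.1
tool_pos: [0.4712, -0.1285, 0.3269]
tcp_rot: [-2.348, -2.087, 0.0]
wrist_force: [0.2, -0.7, -0.6]
width: 0.448
```

```bash
python3 -c "
from h import *
rel([.544,.032,.327],-.112)"
```

```text
t 2.1 tcp [ 0.4712 -0.1285  0.3269] yaw -6.73 q [-0.32 -0.14  1.86 -0.    1.42 -0.2 ] F [ 0.2 -0.7 -0.6] w 0.448
shift mm [ 1.679e+02  5.350e+01 -1.000e-01] twist -0.31
```

Call:
drive_tool(steps=[[[33.5,10.7,0],0],[[33.5,10.7,0],0],[[33.5,10.7,0],0],[[33.5,10.7,0],0],[[33.5,10.7,0],0],[[0,0,35],-0.3],[[0,0,35],0],[[0,0,15],0]])

```text
time: 2.77
tool_pos: [0.5413, 0.0308, 0.2371]
tcp_rot: [-2.337, -2.093, 0.008]
wrist_force: [-1.0, -0.8, 0.3]
width: 0.451
```

```bash
python3 -c "
from h import *
rel([.544,.032,.176],-.112)
for n,(x,y) in(('side',(230,140)),('top',(230,150))):
    im=bot.read_camera(n)[y:y+150,x:x+200,::-1];cv2.imwrite(f'pics/{n}2.png',cv2.resize(im,None,fx=4,fy=4,interpolation=cv2.INTER_CUBIC))
"
```

```text
t 2.7667 tcp [0.5413 0.0308 0.2371] yaw -6.31 q [ 0.01  0.01  1.88 -0.    1.26  0.12] F [-1.  -0.8  0.3] w 0.451
shift mm [ 1.6  3.  61.1] twist 0.11
```

View pics/side2.png

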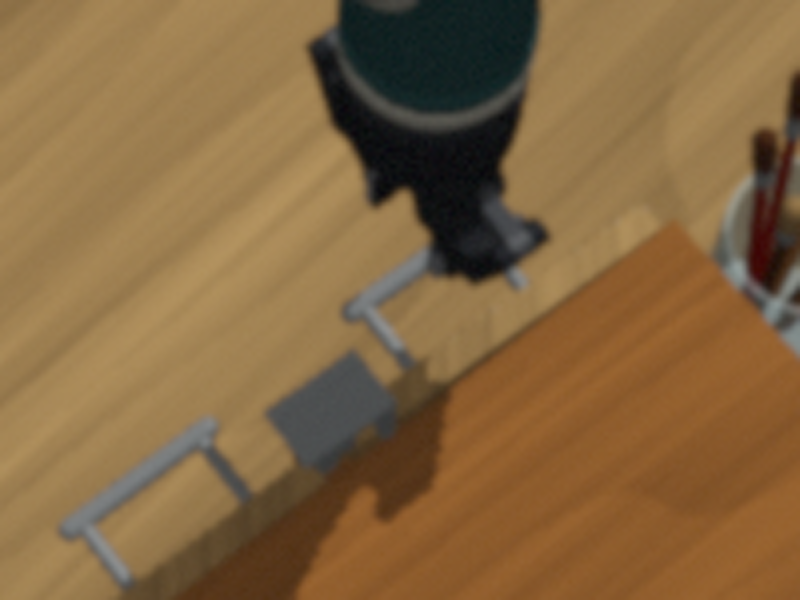

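View pics/top2.png

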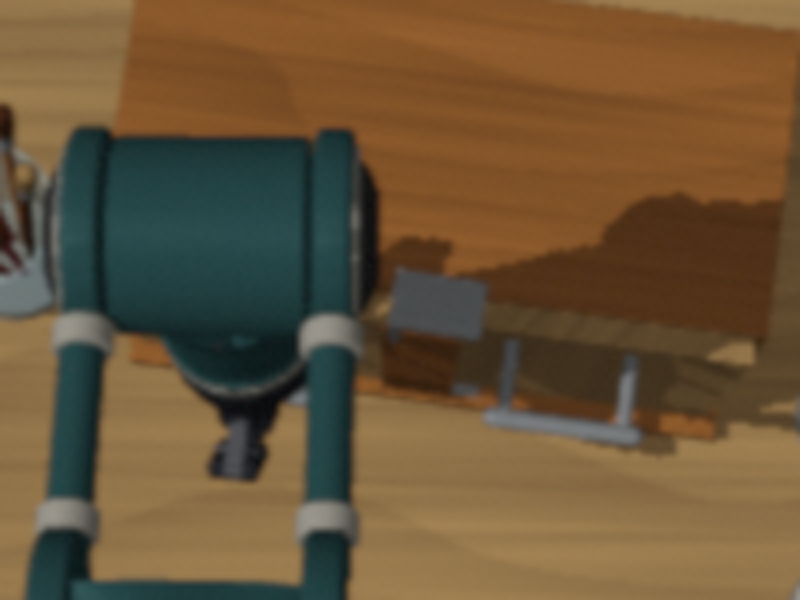

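The side picture shows the gripper above the middle of the left bar (fingers about 470,260 in the crop), clear of the cap at (330,410). The top view is blocked by the wrist. I'll lower and close.

Call:
drive_tool(steps=[[[1.5,3,10],0],[[0,0,10],0],[[0,0,10],0],[[0,0,10],0],[[0,0,10],0],[[0,0,8],0],[[0,0,0],0]])

```text
time: 3.45
tool_pos: [0.5455, 0.0307, 0.1818]
tcp_rot: [-2.341, -2.091, 0.005]
wrist_force: [-0.9, 0.3, -0.3]
width: 0.453
```

Call:
drive_tool(steps=[[[0,0,0],0],[[0,0,0],0],[[0,0,0],0],[[0,0,0],0],[[0,0,0],0],[[0,0,0],0]], jaw=0, force=40)

```text
time: 3.95
tool_pos: [0.5457, 0.0306, 0.1845]
tcp_rot: [-2.341, -2.093, 0.004]
wrist_force: [-4.2, -0.7, 1.7]
width: 0.109
```

```bash
python3 -c "
from h import *
rel([.544,.032,.176],-.112)
for n,(x,y) in(('side',(230,140)),):
    im=bot.read_camera(n)[y:y+150,x:x+200,::-1];cv2.imwrite(f'pics/{n}3.png',cv2.resize(im,None,fx=4,fy=4,interpolation=cv2.INTER_CUBIC))
"
```

```text
t 3.95 tcp [0.5457 0.0306 0.1845] yaw -6.43 q [ 0.01  0.06  1.93 -0.    1.16  0.12] F [-4.2 -0.7  1.7] w 0.109
shift mm [ 1.2 -1.9  8.5] twist -0.01
```

View pics/side3.png

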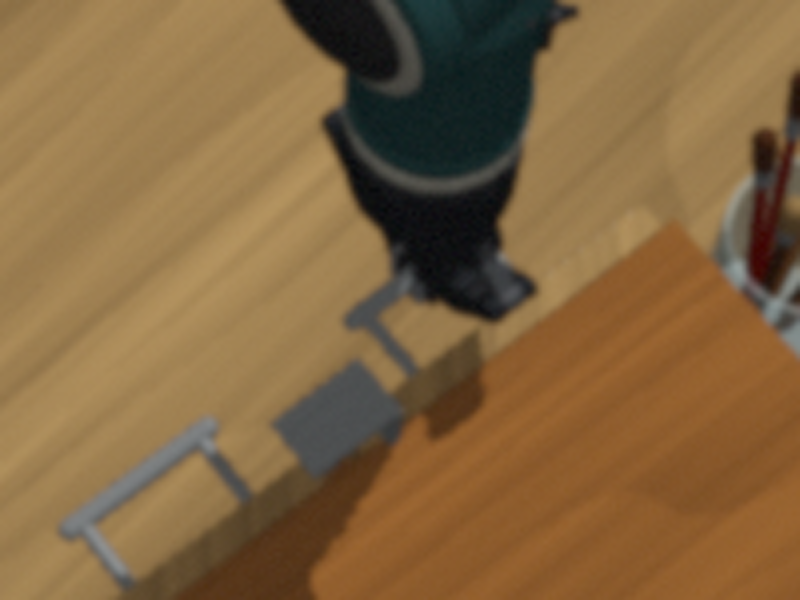

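Call:
drive_tool(steps=[[[3,-5,0],3],[[5.7,-8.5,0],5],[[5.7,-8.5,0],5],[[0,0,0],0]])

```text
time: 4.33
tool_pos: [0.5269, 0.0495, 0.1846]
tcp_rot: [-2.565, -1.812, 0.002]
wrist_force: [-2.8, -1.8, 0.6]
width: 0.107
```

```bash
python3 -c "
from h import *
rel([.6165,.1232,.176],-.112)
for n,(x,y) in(('side',(230,140)),):
    im=bot.read_camera(n)[y:y+150,x:x+200,::-1];cv2.imwrite(f'pics/{n}4.png',cv2.resize(im,None,fx=4,fy=4,interpolation=cv2.INTER_CUBIC))
"
```

```text
t 4.3333 tcp [0.5269 0.0495 0.1846] yaw -19.51 q [ 0.05  0.02  1.97 -0.    1.15  0.39] F [-2.8 -1.8  0.6] w 0.107
shift mm [99.4 59.9  8.4] twist -13.1
```

View pics/side4.png

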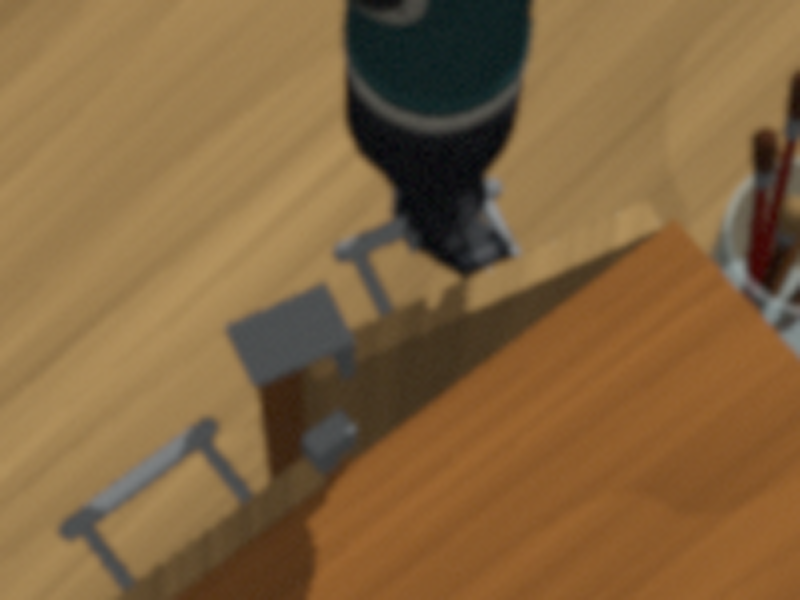

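The leaf is swinging open (its cap is now at about 290,335 in the crop), and the bolt's pull is uncovered at (330,438). The force is only about 3 N. I'll continue the arc.

Call:
drive_tool(steps=[[[5.7,-8.5,0],5],[[5.7,-8.5,0],5],[[5.7,-8.5,0],5],[[5.7,-8.5,0],5],[[5.7,-8.5,0],5],[[5.7,-8.5,0],5],[[5.7,-8.5,0],5],[[0,0,0],0]])

```text
time: 5.05
tool_pos: [0.502, 0.1156, 0.1845]
tcp_rot: [-2.99, -0.961, -0.0]
wrist_force: [-2.4, -0.7, -0.2]
width: 0.105
```

```bash
python3 -c "
from h import *
rel([.6165,.1232,.176],-.112)"
```

```text
t 5.05 tcp [0.502  0.1156 0.1845] yaw -54.38 q [ 0.18 -0.    1.99  0.    1.15  1.13] F [-2.4 -0.7 -0.2] w 0.105
shift mm [97.4 60.5  8.5] twist -47.97
```

Call:
drive_tool(steps=[[[5.6,-8.5,0],5],[[5.6,-8.5,0],5],[[5.6,-8.5,0],5],[[5.6,-8.5,0],5],[[5.6,-8.5,0],5],[[5.6,-8.5,0],5],[[0,0,0],0],[[0,0,0],0]])

```text
time: 5.72
tool_pos: [0.5143, 0.1737, 0.1846]
tcp_rot: [3.137, 0.161, 0.004]
wrist_force: [3.1, -1.6, -3.6]
width: 0.108
```

```bash
python3 -c "
from h import *
rel([.6165,.1232,.176],-.112)
for n,(x,y) in(('side',(230,140)),):
    im=bot.read_camera(n)[y:y+150,x:x+200,::-1];cv2.imwrite(f'pics/{n}5.png',cv2.resize(im,None,fx=4,fy=4,interpolation=cv2.INTER_CUBIC))
"
```

```text
t 5.7167 tcp [0.5143 0.1737 0.1846] yaw -84.12 q [ 0.28  0.05  1.94 -0.    1.15  1.75] F [ 3.1 -1.6 -3.6] w 0.108
shift mm [96.4 60.7  8.8] twist -77.71
```

View pics/side5.png

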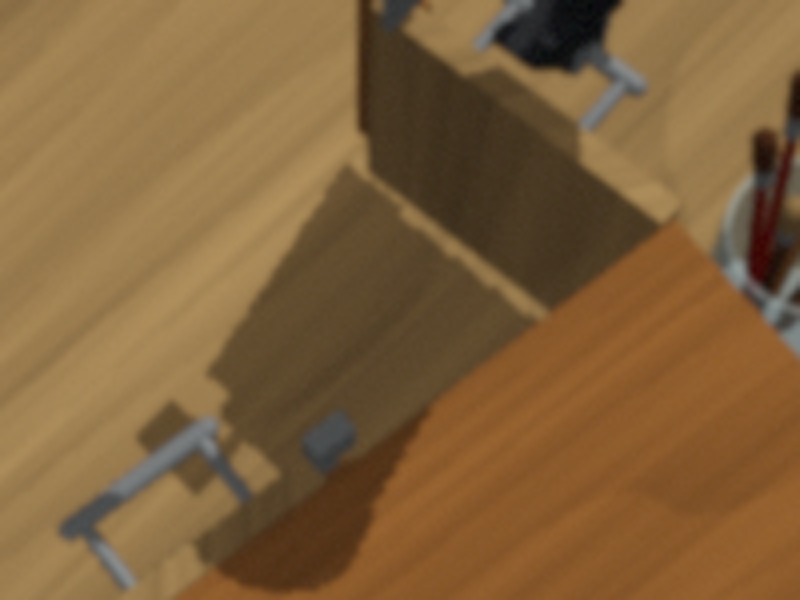

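The leaf stands about 78° open, square to the front, with the pull clear at about (330,438) in the crop. I'll release and rise.

Call:
drive_tool(steps=[[[0,0,0],0],[[0,0,0],0],[[0,0,0],0],[[0,0,0],0],[[0,0,-15],0],[[0,0,-25],0],[[0,0,-40],0],[[0,0,-40],0]], jaw=0.45)

```text
time: 6.43
tool_pos: [0.5113, 0.1737, 0.3041]
tcp_rot: [3.137, 0.154, -0.006]
wrist_force: [1.1, 0.1, 0.3]
width: 0.449
```

Call:
drive_tool(steps=[[[0,0,-40],0],[[0,0,-10],0],[[0,0,0],0]])

```text
time: 6.68
tool_pos: [0.5149, 0.1748, 0.3602]
tcp_rot: [-3.135, -0.154, -0.015]
wrist_force: [0.5, 1.1, -0.0]
width: 0.45
```

```bash
python3 -c "
from h import *
rel([.5867,-.0707,.33],-.112)
for n,(x,y) in(('side',(230,140)),('top',(230,150))):
    im=bot.read_camera(n)[y:y+150,x:x+200,::-1];cv2.imwrite(f'pics/{n}6.png',cv2.resize(im,None,fx=4,fy=4,interpolation=cv2.INTER_CUBIC))
"
```

```text
t 6.6833 tcp [0.5149 0.1748 0.3602] yaw -84.39 q [ 0.28 -0.05  1.71  0.    1.47  1.75] F [ 0.5  1.1 -0. ] w 0.45
shift mm [ 47.2 251.4  30.1] twist -77.97
```

View pics/side6.png

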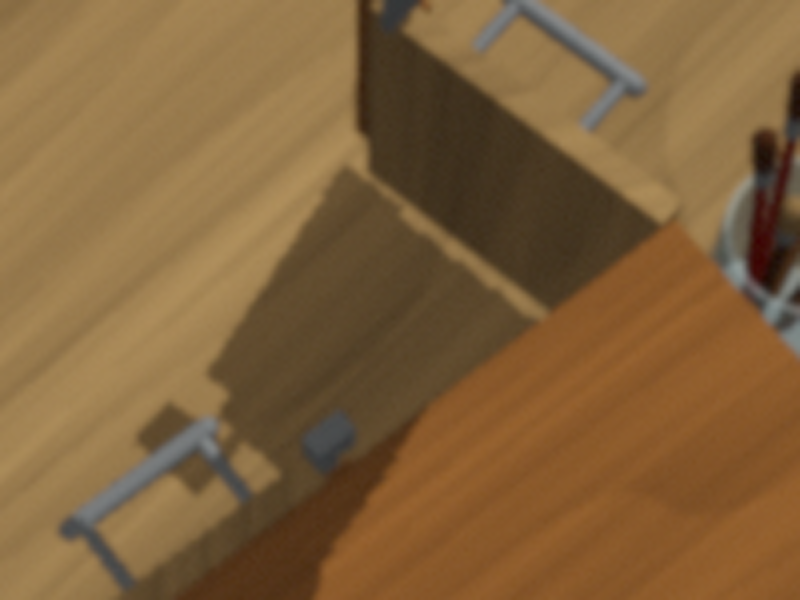

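View pics/top6.png

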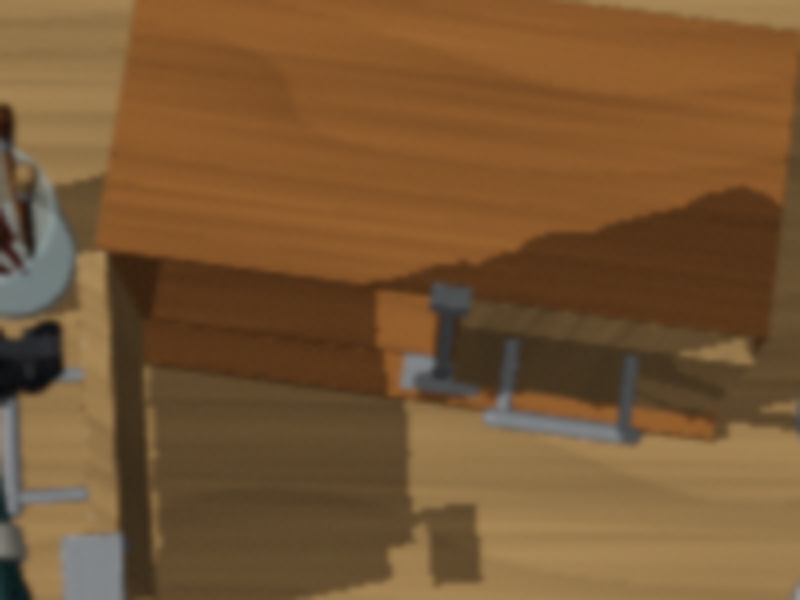

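The leaf stayed open. The pull's block is at about (329,436) in the side crop and (452,297) in the top crop. I'll enlarge it to measure.

```bash
python3 -c "
from h import *
for n,(x,y) in(('side',(297,234)),('top',(322,210))):
    im=bot.read_camera(n)[y:y+30,x:x+40,::-1];cv2.imwrite(f'pics/{n}7.png',cv2.resize(cv2.convertScaleAbs(im,alpha=1.6),None,fx=16,fy=16,interpolation=cv2.INTER_CUBIC))
"
```

```text
(no output)
```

View pics/side7.png

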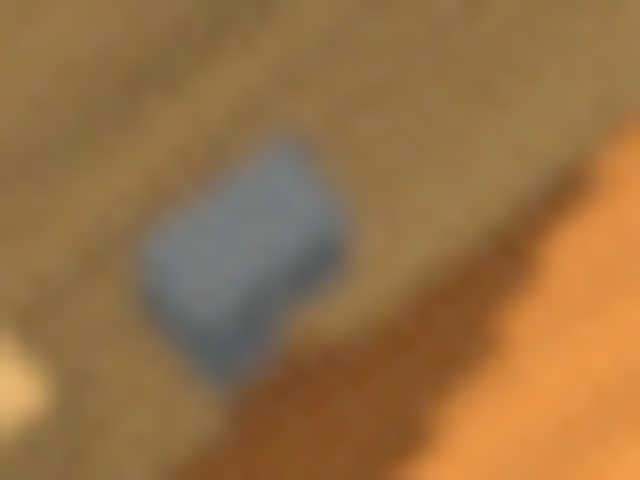

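View pics/top7.png

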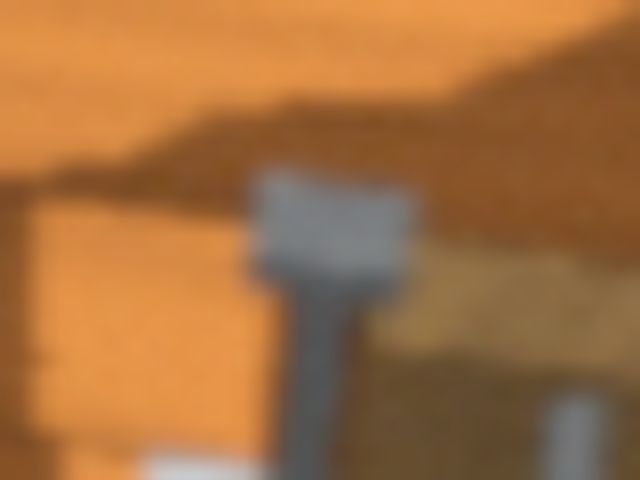

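```bash
python3 -c "
from h import *
u=np.array([312.1,248.9]);v=np.array([342.8,224.1])
print(tri(u,v),atz('side',u,.258),atz('top',v,.258),proj('side',np.array([.5867,-.0707,.258])),proj('top',np.array([.5867,-.0707,.258])))
rel([.5867,-.0707,.35],-.112)
"
```

```text
(array([ 0.58781701, -0.07233738,  0.24939769]), np.float64(0.11575834827050357)) [ 0.58983021 -0.07398664  0.258     ] [ 0.58593143 -0.07241204  0.258     ] [312.17457109 246.43792757] [342.01664137 223.73749337]
t 6.8833 tcp [0.5117 0.1738 0.3518] yaw -84.41 q [ 0.28 -0.04  1.72  0.    1.46  1.75] F [-0.5 -0.3 -0.9] w 0.451
shift mm [ 50.9 250.6   1.8] twist -77.99
```

Call:
drive_tool(steps=[[[0,0,0],-7.1],[[0,0,0],-7.1],[[0,0,0],-7.1],[[0,0,0],-7.1],[[0,0,0],-7.1],[[0,0,0],-7.1],[[0,0,0],-7.1],[[0,0,0],-7.1]])

```text
time: 7.55
tool_pos: [0.5117, 0.1737, 0.3512]
tcp_rot: [-2.681, -1.634, 0.008]
wrist_force: [-0.2, 0.2, -0.0]
width: 0.445
```

Call:
drive_tool(steps=[[[0,0,0],-7.1],[[0,0,0],-7.1],[[0,0,0],-7],[[0,0,0],0]])

```text
time: 7.88
tool_pos: [0.5117, 0.1737, 0.3514]
tcp_rot: [-2.338, -2.096, 0.007]
wrist_force: [-0.9, 0.6, -0.6]
width: 0.448
```

```bash
python3 -c "
from h import *
rel([.5875,-.072,.35],-.112)
"
```

```text
t 7.8833 tcp [0.5117 0.1737 0.3514] yaw -6.24 q [ 0.28 -0.04  1.72  0.    1.46  0.39] F [-0.9  0.6 -0.6] w 0.448
shift mm [-236.   102.1    1.4] twist 0.17
```

Call:
drive_tool(steps=[[[-33.5,14.6,0],0.2],[[-33.5,14.6,0],0],[[-33.5,14.6,0],0],[[-33.5,14.6,0],0],[[-34,14.6,0],0],[[-34,14.6,0],0],[[-34,14.6,0],0],[[0,0,30],0]])

```text
time: 8.55
tool_pos: [0.5909, -0.0788, 0.3285]
tcp_rot: [2.348, 2.072, 0.006]
wrist_force: [0.9, 0.8, 0.3]
width: 0.454
```

Call:
drive_tool(steps=[[[0,0,30],0],[[0,0,10],0],[[0,0,0],0],[[0,0,0],0]])

```text
time: 8.88
tool_pos: [0.5864, -0.0717, 0.2831]
tcp_rot: [-2.345, -2.087, 0.003]
wrist_force: [-0.5, 0.3, 0.2]
width: 0.448
```

```bash
python3 -c "
from h import *
for n,(x,y) in(('side',(270,180)),('top',(280,150))):
    im=bot.read_camera(n)[y:y+105,x:x+140,::-1];cv2.imwrite(f'pics/{n}8.png',cv2.resize(cv2.convertScaleAbs(im,alpha=1.4),None,fx=5,fy=5,interpolation=cv2.INTER_CUBIC))
rel([.5875,-.072,.35],-.112)
"
```

```text
t 8.9833 tcp [ 0.588  -0.0717  0.286 ] yaw -6.62 q [-0.16  0.08  1.72 -0.    1.34 -0.05] F [0.2 0.7 0.4] w 0.447
shift mm [ -0.3  -0.3 -64. ] twist -0.21
```

View pics/side8.png

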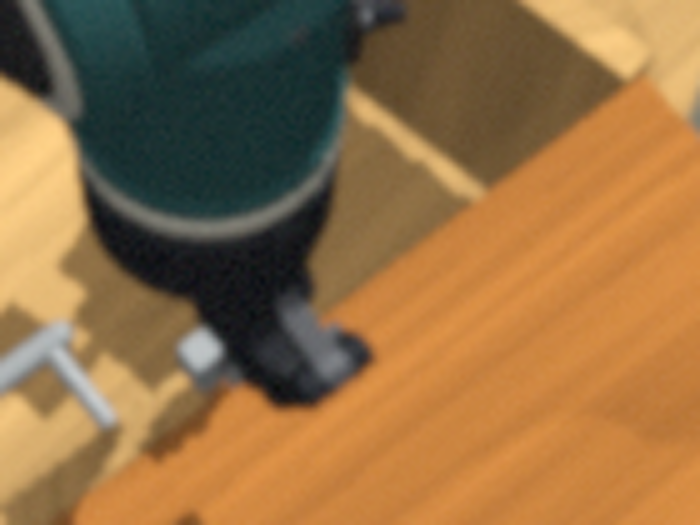

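View pics/top8.png

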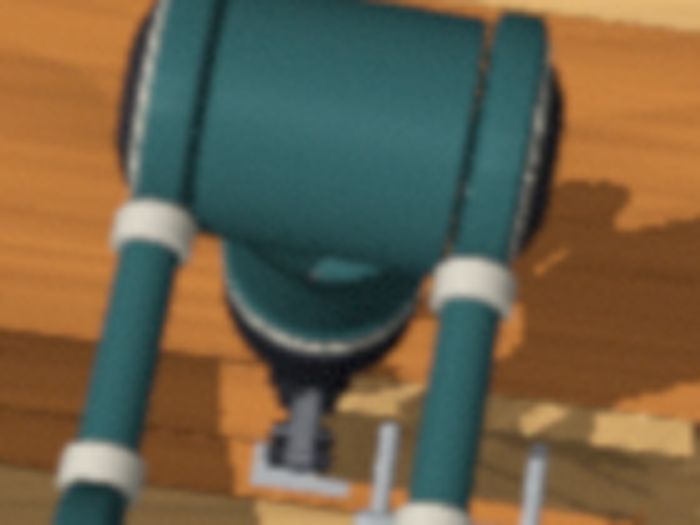

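```bash
python3 -c "
from h import *
s=bot.read_state();M=R.from_rotvec(s['tcp_rot']);print(s['tool_pos'])
for o in([0,0,-.005],[0,.019,-.005],[0,-.019,-.005],[0,.019,-.03],[0,0.033,-.01]):
  p=s['tool_pos']+M.apply(o);print(o,(proj('side',p)-[270,180])*5,(proj('top',p)-[280,150])*5)
for z in (.258,.234): 
  for n,o in(('side',[270,180]),('top',[280,150])):print(z,n,(proj(n,np.array([.5875,-.072,z]))-o)*5)
"
```

```text
[ 0.58801327 -0.07174392  0.28601017]
[0, 0, -0.005] [210.71834453 307.82416448] [314.38382913 350.21411618]
[0, 0.019, -0.005] [245.39892034 349.76704439] [320.26407914 306.70583967]
[0, -0.019, -0.005] [176.40038631 266.31983627] [308.47469013 393.93614375]
[0, 0.019, -0.03] [245.73239814 327.4084259 ] [321.82133689 293.64425612]
[0, 0.033, -0.01] [271.39525679 376.73667301] [324.9015702  272.09036197]
0.258 side [209.84964038 336.21226355]
0.258 top [313.10830064 366.93840829]
0.234 side [210.33520048 355.98650159]
0.234 top [311.80976656 377.75653783]
```

```bash
python3 -c "
from h import *
M=R.from_rotvec([-2.337,-2.093,.008])
for o in([0,0,0],[0,-.019,-.005],[0,-.033,-.01],[0,-.05,-.03],[0,.033,-.01]):
  p=np.array([.5413,.0308,.2371])+M.apply(o);print(o,(proj('top',p)-[230,150])*4,(proj('side',p)-[230,140])*4)
"
```

```text
[0, 0, 0] [260.83172172 380.07291815] [415.25581207 226.3521151 ]
[0, -0.019, -0.005] [255.47002169 412.57121784] [389.87375265 192.56663614]
[0, -0.033, -0.01] [251.33147985 436.4282206 ] [371.20976082 166.48748456]
[0, -0.05, -0.03] [244.63227329 462.26601223] [348.6817055  121.66496125]
[0, 0.033, -0.01] [268.22166164 318.00213274] [461.67023999 270.29688178]
```

The side view shows the pull at (203,350) partly behind the fingers. The blobs further out are the finger knuckles, seen the same way above the handle, where the grasp worked. The alignment stands, so I'll lower 56 mm.

Call:
drive_tool(steps=[[[0,0,10],-0.2],[[0,0,10],0],[[0,0,10],0],[[0,0,10],0],[[0,0,8],0],[[0,0,8],0],[[0,0,0],0],[[0,0,0],0]])

```text
time: 9.65
tool_pos: [0.5867, -0.0721, 0.2273]
tcp_rot: [-2.342, -2.092, 0.002]
wrist_force: [-0.2, 0.0, 0.0]
width: 0.45
```

Call:
drive_tool(steps=[[[0,0,0],0],[[0,0,0],0],[[0,0,0],0],[[0,0,0],0],[[0,0,0],0],[[0,0,0],0]], jaw=0, force=50)

```text
time: 10.15
tool_pos: [0.5872, -0.0722, 0.2292]
tcp_rot: [2.343, 2.093, 0.0]
wrist_force: [-4.7, 0.9, 5.2]
width: 0.128
```

```bash
python3 -c "
from h import *
for n,(x,y) in(('side',(270,180)),):
    im=bot.read_camera(n)[y:y+105,x:x+140,::-1];cv2.imwrite(f'pics/{n}9.png',cv2.resize(cv2.convertScaleAbs(im,alpha=1.4),None,fx=5,fy=5,interpolation=cv2.INTER_CUBIC))
rel([.5875,-.072,.23],-.112)
"
```

```text
t 10.2 tcp [ 0.5872 -0.0722  0.2292] yaw -6.44 q [-0.16  0.11  1.79 -0.    1.24 -0.05] F [-3.6  0.6  5.3] w 0.13
shift mm [ 0.2  0.3 -0.8] twist -0.02
```

View pics/side9.png

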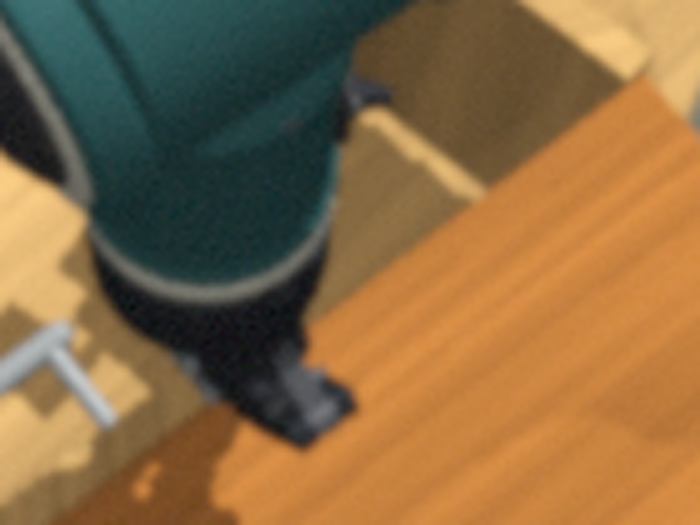

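The jaws stopped at 0.128, which fits a 12 mm block (the 11 mm bar gave 0.108). I'll lift.

Call:
drive_tool(steps=[[[0,0,-4],0],[[0,0,-5],0],[[0,0,-5],0],[[0,0,-5],0],[[0,0,-5],0],[[0,0,-4],0],[[0,0,0],0],[[0,0,0],0]])

```text
time: 10.87
tool_pos: [0.5872, -0.0722, 0.2574]
tcp_rot: [2.342, 2.093, 0.0]
wrist_force: [-3.7, -0.0, 1.9]
width: 0.13
```

Call:
drive_tool(steps=[[[0,0,-2],0],[[0,0,-2],0],[[0,0,0],0],[[0,0,0],0]])

```text
time: 11.2
tool_pos: [0.5868, -0.0722, 0.2593]
tcp_rot: [-2.342, -2.093, 0.001]
wrist_force: [-0.5, -1.2, -8.6]
width: 0.134
```

The tool rose 30 mm and then met a firm stop (−9 N), so the bolt is fully up. I'll release and rise.

Call:
drive_tool(steps=[[[0,0,0],0],[[0,0,0],0],[[0,0,0],0],[[0,0,0],0],[[0,0,0],0],[[0,0,-15],0],[[0,0,-30],0],[[0,0,-40],0]], jaw=0.45)

```text
time: 11.87
tool_pos: [0.5853, -0.0718, 0.3425]
tcp_rot: [-2.338, -2.09, 0.007]
wrist_force: [0.5, -0.4, 0.1]
width: 0.453
```

Call:
drive_tool(steps=[[[0,-40,-10],0],[[0,-40,0],0],[[-30,-20,0],0],[[-41,0,0],0],[[-41,0,0],0],[[-41,0,0],0],[[0,0,0],0],[[0,0,0],0]])

```text
time: 12.53
tool_pos: [0.4703, -0.2149, 0.3556]
tcp_rot: [2.347, 2.088, 0.001]
wrist_force: [0.3, 1.7, -0.6]
width: 0.443
```

```bash
python3 -c "
from h import *
for n in('side','top'):
    cv2.imwrite(f'pics/{n}10.png',bot.read_camera(n)[:,:,::-1])
    x,y={'side':(230,140),'top':(200,130)}[n]
    cv2.imwrite(f'pics/{n}11.png',cv2.resize(bot.read_camera(n)[y:y+150,x:x+200,::-1],None,fx=4,fy=4,interpolation=cv2.INTER_CUBIC))
rel([.5875,-.072,.23],-.112)
"
```

```text
t 12.7333 tcp [ 0.471  -0.2118  0.3555] yaw -6.34 q [-0.47 -0.09  1.76  0.    1.47 -0.36] F [ 0.3 -0.1 -0.2] w 0.447
shift mm [151.8 100.3 125.6] twist 0.08
```

View pics/side11.png

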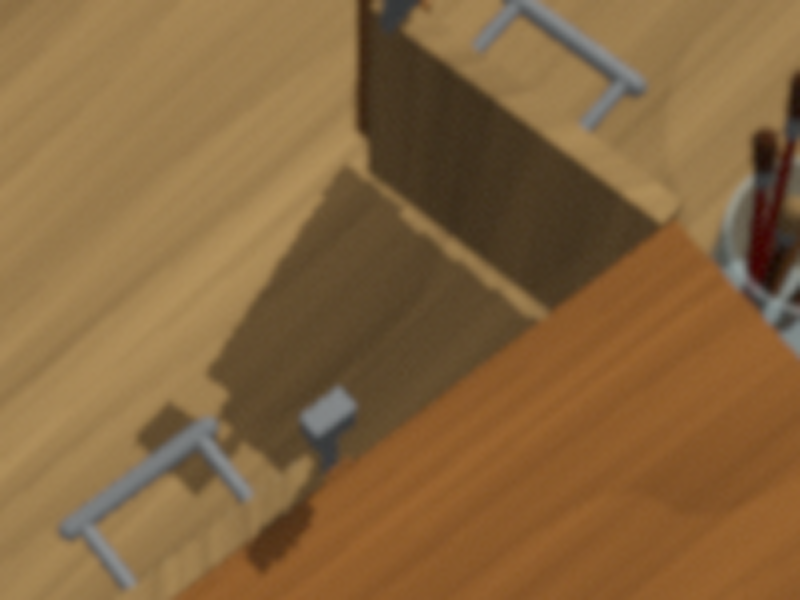

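View pics/top10.png

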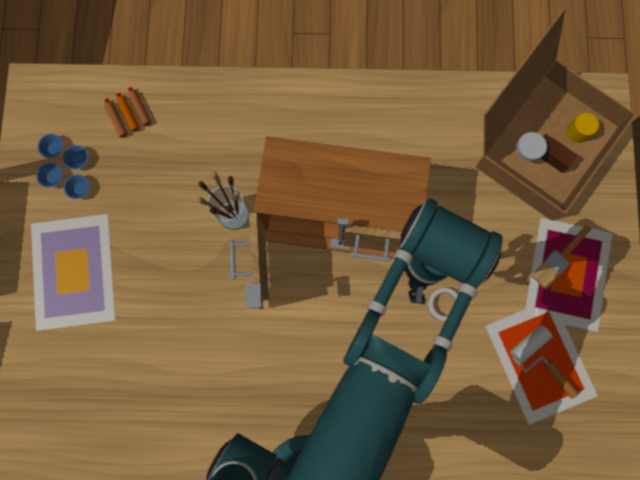

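View pics/side10.png

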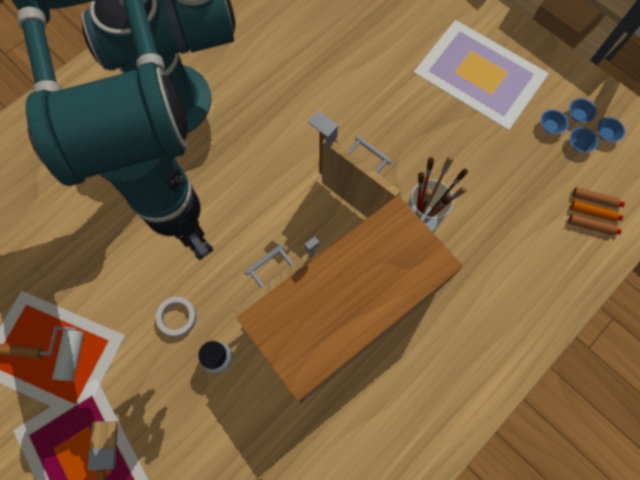

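View pics/top11.png

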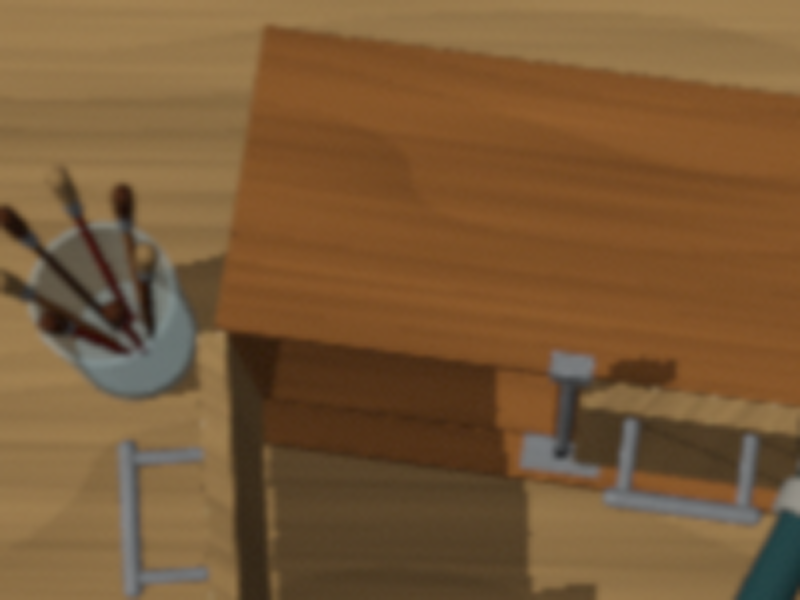

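The pull has risen about 6 px in the side crop, to (329,405), with its neck showing below. In the top crop the bolt's foot is clear of the sill plate at (560,455). The leaf is still about 78° open, the ink jar, tape and brush jar are where they were in the side view, and the arm is clear.

```bash
python3 -c "
from workcell import bot
print(bot.finish_job())"
```

```text
the job is handed in; nothing more can be done
None
```

I swung the left leaf open to about 78° by its handle, then pulled the flush bolt up about 30 mm until it met its stop, and handed the job in at about 12.7 s. The interface gives no verdict, so the final result is unconfirmed.

- **Last pictures:** The leaf was still open. The pull stood up with its foot clear of the sill plate. The brush jar, ink jar and tape roll looked unmoved in the side view. The arm was clear of everything, with wrist force near 0.
- **Forces:** Wrist-force readings stayed under about 10 N. The highest was about 9 N, when the bolt met its stop.
- **Disagreement:** Heights measured from the two cameras came out about 1 to 11 mm below the stated ones. I used the stated heights and the grasps fitted.
- **Not measured:** I read the leaf angle from the gripper's pose while it held the handle, and the bolt's lift from how far the tool rose.

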